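Lock the filler head's nozzle ring with the pin spanner

TASK

The brass ring sunk in one of the two steel doughnut-filler heads is loose: its red mark stands away from the red mark on the head's rim. Take the red-handled two-pin spanner out of its stand, lower its pins fully into the brass ring's holes and turn the ring clockwise (seen from above) fully home, so that the marks line up. Let go and leave the spanner standing upright in the ring; do not turn the other head's black ring.

Things in the scene. Friction and masses are not known exactly. Their poses are not given: they have to be found in the camera images.
- spanner: Two-pin T spanner, 250 g, upright in a white stand 40 mm high. Origin: middle of its foot bar's underside; z up the stem, x through both pins. Foot 80 (x) x 28 x 10 mm high; pins 8 mm thick at x = +-30 mm reach 12 mm below the origin. Red handle bar 90 (x) x 20 (y) mm, 60 to 90 mm above the origin: pinch its 20 mm at the middle. Same after a half turn. The blue one-pin key nearby is not wanted.
- ring_top (a point): Centre of the brass ring's top face, 52 mm above the table, in a fixed round head 130 mm across (rim top at 60 mm, opening 106 mm). z up; x through the ring's two holes, turning with it. Holes 18 mm wide, 14 mm deep, at x = +-30 mm. The spanner's foot rests on this face when its pins are in; the loose fit lets it turn some 10 degrees before it drives the ring. Red mark at +y.
- ring (a joint): Angle of the brass ring about the head's axis, rad: 0 = fully home against its stop, red marks in line; starts loose at 0.7 to 1.1. Grows anticlockwise seen from above; turn clockwise to seat it. Friction 0.15 N m, no spring: it stays where left.
- black_ring (a joint): Angle of the like ring in black plastic in the other, otherwise identical head, rad: already 0, home; leave it so.
Things that resemble listed ones, but are neither listed nor needed, are in the scene too. What is shaped like the spanner but green is not meant.

How it is judged:
On the way:
1. both spanner pins are fully in the holes of the brass ring while it is still loose (horizontal distance between spanner and ring_top below 0.012 m and z of spanner in the frame of ring_top between -0.006 and 0.006 m and angle between the x axis of spanner and the x axis of ring_top, either way round below 0.35 rad and value of joint ring above 0.4 rad), for 0.1 s.
At the end, for the whole second after the job is handed in: Brass ring within 0.175 rad of home; spanner released, at rest in it, upright within 0.17 rad, foot within 6 mm of the ring's face, 12 mm of its centre and 0.35 rad of the hole line; black ring under 0.15 rad (horizontal distance between spanner and ring_top below 0.012 m and z of spanner in the frame of ring_top between -0.006 and 0.006 m and angle between the x axis of spanner and the x axis of ring_top, either way round below 0.35 rad and value of joint ring below 0.175 rad and angle between spanner's own z axis and vertical below 0.17 rad and linear speed of spanner below 0.02 m/s and value of joint black_ring below 0.15 rad); the robot touches nothing.
It fails at once if the black ring is turned more than 0.15 rad (value of joint black_ring above 0.15 rad).
It also fails if it takes over 42 s, if anything falls off the work surface, if the arm or the gripper's body presses on something with over 40 N, if the wrist force passes 120 N, or if a joint passes its speed limit or range.

ROBOT

A 6-joint arm with a two-finger parallel gripper is mounted at the origin on the work surface. World frame = base frame: x ahead of the robot, y to its left, z up, the work surface at z = 0. Lengths are in m, angles in rad, forces in N, time in s.
With the tool pointing down it reaches from about 0.275 to 0.725 m from the base axis. Payload 5.6 kg.
Tool frame: the origin (TCP) lies at the very end of the fingers, on their centre line; the grasp point (between the pads) lies 19 mm behind it; z points along the fingers, y is the line along which they close (so a half turn about z gives the same grasp; the last joint's range is limited). The gripper opens to 85 mm and grips with 20 to 120 N. Pads are 22 mm wide; open, the fingers measure 114 mm over their backs; the gripper's body (76 mm by 85 mm) begins 54 mm behind the grasp point. The pads swing forward as they close: fully open they stand 13 mm farther back than shut.
Start: joints at [1.427, 0.255, 0.108, 0, -1.424, -0.285], TCP at [0.229, 0.5, 0.231] pointing down, gripper open.
Joint ranges: [-2.95, 2.95], [-1.21, 1.97], [-1.09, 1.5], [-2.87, 1.71], [-2.94, -0.07], [-3.05, 3.05]. Speed limits (rad/s): [2.57, 2.57, 3.14, 3.14, 3.14, 3.14].

INTERFACE

Orientations are given as a rotation vector (axis times angle).
In Python, from workcell import state, viewer, close_job gives the robot as it stands. The module is installed in compiled form; this text tells all that it offers.
- The arm moves only by the tool move_arm, never from a script. Its argument "series" is a list of rows, each a list of 5 numbers: the opening, from -1 (shut) to 1 (fully open), so that 0 is half open, then the shift along the tool's x, y, z in units of 100 mm (1.0 is 100 mm), then the turn about the tool's z in units of pi/2 rad (1.0 is pi/2 rad). A call has 1 to 8 rows; each row is the pose to reach, as a shift and turn from the pose commanded when the call began, along the tool's axes at that moment; what a row does not reach only later rows make up. A row lasts 1/8 s, in which the tool goes at most 62.5 mm and 10.7 degrees, less where a joint would pass 70% of its speed; a pose out of reach is approached as far as the arm can. A call with a number of a shift or a turn outside -1 to 1 is refused whole. A call with a gripper value outside its range is refused whole. The fingers move at their own pace and stop on an object; "squeeze" is the grip in N (left out, the last holds). Time passes only in rows, so rows that repeat a pose let the fingers close. It gives the time, the measured TCP pose, the force, the opening and the grip force at its end, in the units of the state.
- state(): the state, without advancing time (a new reading comes with each control period).
- viewer.snapshot(name): name is "side" or "top"; returns (picture, depth): 400x640x3 uint8, red, green, blue; 400x640 float32, m along the optical axis (not along the pixel's ray), 0 where there is no reading.
- viewer.camera_info(name): a dict with "fov_y" (degrees; the focal length in pixels is half the picture's height over the tangent of half this angle, whatever the lens; pixels are square), "cx", "cy" (the principal point, pixels), "R" (3x3) and "t" (3): a world point X has camera coordinates R X + t. Camera axes: x right, y down, z forward; pixel columns grow to the right and rows downward; lengths in m; the calibration is good to about 2 mm. A picture is of the moment at which its call begins. camera_info takes no time and is no camera call.
- close_job(): hands the job in; it is judged then, once.
The state is a dict: "time_s": time; "joint_positions": joint angles; "joint_velocities": joint speeds; "joint_efforts": joint torques, N m; "tool_pos": TCP position; "eef_rot": TCP orientation; "ft_force": force on the tool from outside, world axes, zero at the start; "wrist_torque": the same for the moment, N m; "finger_gap": opening from 0.0 (shut) to 1.0 (fully open); "gripper_force": force on a finger pad.
Only numpy, scipy, OpenCV 4.12 (cv2) and the standard library are available. Lean on these libraries where they do the work, as an engineer would, in place of code of your own. Each camera call takes 0.05 s, during which the arm holds its last target. There are 200 camera calls.

## Working session

There is one attempt and no reset: what is moved stays moved. The work goes in short steps, Python scripts to look and compute and a tool call to move; the robot and the scene stay as the last step left them, time stands still between calls to the robot, and variables do not carry over. Pictures are saved under pics/ and viewed, at most 10 in all, crops included, and the job is handed in when it is done.

Besides the shell and the picture viewer there is one more tool, called after ">>>" in YAML: its name, and indented under it one key for each argument. move_arm: Moves the arm, as the interface text tells. Shifts and turns lie within -1 to 1; 1 stands for 100 mm of shift or pi/2 rad of turn. Its arguments: {"type":"object","properties":{"series":{"type":"array"},"squeeze":{"type":"number"}},"required":["series"]}

```bash
mkdir -p pics
cat > h.py <<'E'
import numpy as np, cv2
from workcell import state, viewer, close_job
def snap(n):
    p,d=viewer.snapshot(n); np.savez('last_%s.npz'%n,p=p,d=d); return p,d
def save(n,p): cv2.imwrite('pics/%s.png'%n,p[:,:,::-1])
def cam(n):
    c=viewer.camera_info(n); f=200/np.tan(np.radians(c['fov_y'])/2)
    return f,c['cx'],c['cy'],np.array(c['R']),np.array(c['t'])
def px2w(n,u,v,z=None,d=None):
    f,cx,cy,R,t=cam(n); r=np.array([(u-cx)/f,(v-cy)/f,1.0])
    o=-R.T@t; w=R.T@r
    s=d if d is not None else (z-o[2])/w[2]
    return o+s*w
def w2px(n,X):
    f,cx,cy,R,t=cam(n); c=R@np.array(X)+t
    return f*c[0]/c[2]+cx, f*c[1]/c[2]+cy
E
python3 - <<'E'
from h import *
s=state();print(s)
for n in('top','side'):
    p,d=snap(n);save(n+'0',p);c=viewer.camera_info(n);print(c)
E
```

```text
{'time_s': 0.0, 'joint_positions': array([ 1.42657583e+00,  2.55762653e-01,  1.06969637e-01, -4.86104111e-04,
       -1.42393035e+00, -2.84646521e-01]), 'joint_velocities': array([-0.00249817, -0.00019944,  0.00039207,  0.00172411,  0.00088882,
        0.00088528]), 'joint_efforts': array([-8.85303871e-04, -3.86630952e+01,  2.37941998e+01,  5.36490977e+00,
       -6.03161971e-03,  1.75951936e-06]), 'tool_pos': array([0.22842192, 0.49975022, 0.23037202]), 'eef_rot': array([ 3.06770587e+00, -6.68205488e-01, -5.40685728e-04]), 'ft_force': array([ 0.54091811, -0.1852144 ,  0.04185081]), 'wrist_torque': array([ 0.06600318, -0.01033011, -0.0224381 ]), 'gripper_force': 0.0, 'finger_gap': 1.0023337350741748}
{'fov_y': 43.96042818418953, 'cx': 320.87947046788815, 'cy': 197.62055724733887, 'R': array([[-0.02387346, -0.9995633 , -0.01741458],
       [-0.99501427,  0.02544487, -0.09643217],
       [ 0.09683317,  0.01502559, -0.9951872 ]]), 't': array([0.1026576 , 0.50165722, 1.08719748])}
{'fov_y': 57.23981916160489, 'cx': 322.2865942954098, 'cy': 200.44997459078357, 'R': array([[ 0.98473894, -0.17247844,  0.02324668],
       [-0.0670331 , -0.49915395, -0.8639166 ],
       [ 0.16061066,  0.84917402, -0.5030981 ]]), 't': array([-0.4470124 ,  0.11487571,  0.60648147])}
```

View pics/top0.png

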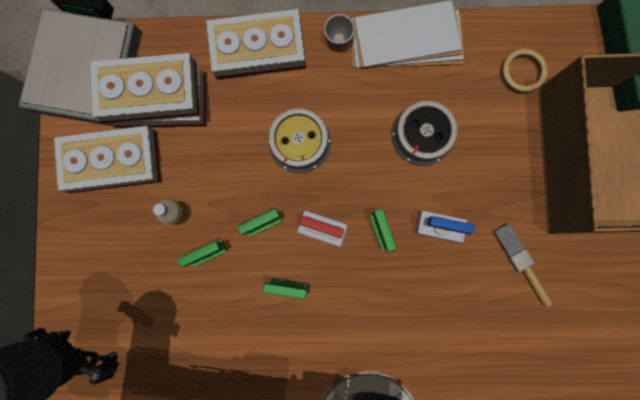

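View pics/side0.png

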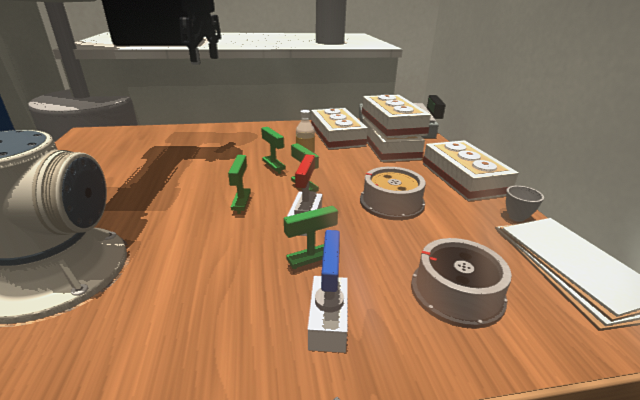

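The top view shows the red handle at (322,228). Things that could be mistaken for it are the green ones at (260,222), (202,254), (286,291) and (383,230), and the blue key at (452,226). The brass ring is at (299,138) with its red mark near (286,158). The black ring is at (427,130). I choose the red handle and the brass ring, and will check both in a close crop.

Run:
```python
from h import *
q=np.load('last_top.npz');p,d=q['p'],q['d']
u0,v0=260,100
save('crop1',cv2.resize(p[v0:v0+150,u0:u0+100],None,fx=4,fy=4,interpolation=cv2.INTER_CUBIC))
pi=p.astype(int)
m=((pi[...,0]>120)&(pi[...,1]<70)&(pi[...,2]<80)).astype(np.uint8)
n,l,st,c=cv2.connectedComponentsWithStats(m)
for i in range(1,n):
    if st[i,4]>3: print(st[i],c[i])
i=1+np.argmax(st[1:,4]); vv,uu=np.where(l==i)
P=np.array([px2w('top',u,v,d=d[v,u]) for u,v in zip(uu,vv)])
P=P[np.abs(P[:,2]-np.median(P[:,2]))<.01]; print(np.median(P,0),np.percentile(P[:,2],[5,50,95]))
print(cv2.minAreaRect(P[:,:2].astype(np.float32)*1000))
# brass face z and rim circle
print([px2w('top',u,v,d=d[v,u]).round(4) for u,v in [(290,128),(298,150),(310,128),(299,138)]])
```

```text
[412 146   6   8  15] [415.  149.4]
[300 217  43  21 380] [321.16842105 226.37631579]
[0.43576078 0.08959831 0.12984091] [0.12668579 0.12984091 0.13281116]
((435.6026916503906, 89.78907775878906), (87.68465423583984, 17.97709846496582), 70.28813934326172)
[array([0.6596, 0.155 , 0.0481]), array([0.6098, 0.1383, 0.0459]), array([0.6579, 0.1103, 0.05  ]), array([0.6347, 0.135 , 0.0557])]
```

View pics/crop1.png

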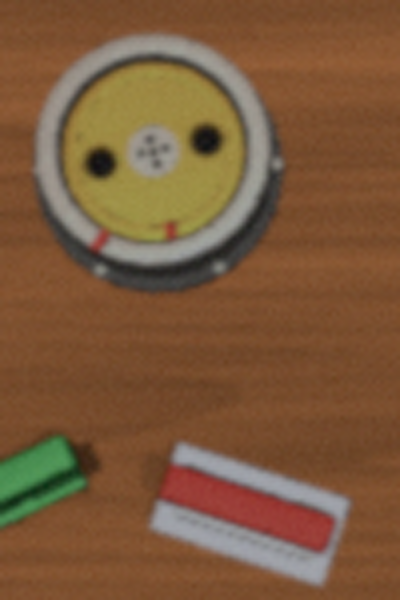

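The crop shows the red spanner in its white stand, centred at about crop (248,510). The brass holes are at crop (100,163) and (207,139), the ring mark at (171,231) and the rim mark at (101,240).

Run:
```python
from h import *
from scipy.spatial.transform import Rotation as Ro
f=lambda x,y,z:px2w('top',260+(x+.5)/4-.5,100+(y+.5)/4-.5,z=z)
a,b=f(100,163,.052),f(207,139,.052)
c=(a+b)/2; print('holes mid',c,np.linalg.norm(a-b),'ang',np.degrees(np.arctan2(*(a-b)[1::-1])))
rc=f(155,150,.06); print('rim c',rc)
m=f(171,231,.052)-c; h=f(101,240,.06)-c
A=lambda w:np.degrees(np.arctan2(w[1],w[0]))
print('mark',A(m),'home',A(h),np.hypot(*m[:2]))
S=np.array([.4357,.0898])
st=f(160,500,.13),f(335,533,.13)
print(st)
# handle via z plane
s=state();R=Ro.from_rotvec(s['eef_rot']).as_matrix();T=s['tool_pos'];print('tool x,y',R[:,0],R[:,1],A(R[:,0]))
print('w to tool', R.T@(np.array([S[0],S[1],.23])-T))
# fit: rim circle from depth
q=np.load('last_top.npz');d=q['d']
P=np.array([px2w('top',u,v,d=d[v,u]) for u in range(262,336) for v in range(104,176)])
P=P[(abs(P[:,2]-.06)<.004)&(np.hypot(*(P[:,:2]-c[:2]).T)>.045)&(np.hypot(*(P[:,:2]-c[:2]).T)<.07)]
x=np.linalg.lstsq(np.c_[2*P[:,:2],np.ones(len(P))],(P[:,:2]**2).sum(1),rcond=None)[0];print('rimfit',x[:2],len(P))
```

```text
holes mid [0.63695699 0.13735577 0.052     ] 0.06080976616003046 ang 101.26837741356778
rim c [0.63571075 0.13604925 0.06      ]
mark -168.98452291946145 home 149.92353971102327 0.04603000025786234
(array([0.44006693, 0.13294437, 0.13      ]), array([0.42126871, 0.04498961, 0.13      ]))
tool x,y [ 9.09456615e-01 -4.15798822e-01  7.65012009e-05] [-0.41579838 -0.90945535  0.00163188] -24.56963226202821
w to tool [0.35897507 0.28672598 0.00102748]Traceback (most recent call last):
  File "<stdin>", line 18, in <module>
  File "h.py", line 10, in px2w
    f,cx,cy,R,t=cam(n); r=np.array([(u-cx)/f,(v-cy)/f,1.0])
                ~~~^^^
  File "h.py", line 7, in cam
    c=viewer.camera_info(n); f=200/np.tan(np.radians(c['fov_y'])/2)
ValueError: time passes only in moves, steps and waits
```

>>> move_arm:
  series:
    - [1, 0.45, 0.36, 0, 0]
    - [1, 0.9, 0.72, 0, 0]

```text
time_s: 0.35
tool_pos: [0.2807, 0.396, 0.2305]
eef_rot: [3.069, -0.666, -0.0]
ft_force: [1.1, -0.1, 0.4]
finger_gap: 0.998
gripper_force: 0.0
```

>>> move_arm:
  series:
    - [1, 0.45, 0.36, 0, 0]
    - [1, 0.9, 0.72, 0, 0]

```text
time_s: 0.6
tool_pos: [0.3328, 0.2925, 0.231]
eef_rot: [3.069, -0.668, -0.0]
ft_force: [0.2, 0.5, -1.3]
finger_gap: 0.999
gripper_force: 0.0
```

>>> move_arm:
  series:
    - [1, 0.45, 0.36, 0, 0]
    - [1, 0.9, 0.72, 0, 0]

```text
time_s: 0.85
tool_pos: [0.3847, 0.1897, 0.2312]
eef_rot: [3.07, -0.668, -0.0]
ft_force: [1.3, 0.0, -0.3]
finger_gap: 1.0
gripper_force: 0.0
```

>>> move_arm:
  series:
    - [1, 0.45, 0.36, 0, 0.11]
    - [1, 0.89, 0.71, 0, 0.23]
    - [1, 0.89, 0.71, 0, 0.35]
    - [1, 0.89, 0.71, 0, 0.47]
    - [1, 0.89, 0.71, 0, 0.59]
    - [1, 0.89, 0.71, 0, 0.71]
    - [1, 0.89, 0.71, 0, 0.83]
    - [1, 0.89, 0.71, 0, 0.943]

```text
time_s: 1.85
tool_pos: [0.4355, 0.0899, 0.2309]
eef_rot: [1.806, -2.569, -0.001]
ft_force: [0.9, -1.1, 0.2]
finger_gap: 1.003
gripper_force: 0.0
```

>>> move_arm:
  series:
    - [1, 0, 0, 0, 0]
    - [1, 0, 0, 0, 0]

```text
time_s: 2.1
tool_pos: [0.4357, 0.0899, 0.2311]
eef_rot: [1.819, -2.561, -0.0]
ft_force: [-0.5, 0.0, 0.2]
finger_gap: 0.999
gripper_force: 0.0
```

```bash
cat >> h.py <<'E'
from functools import lru_cache
cam=lru_cache(None)(cam)
from scipy.spatial.transform import Rotation as Ro
def tool():
    s=state();R=Ro.from_rotvec(s['eef_rot']).as_matrix()
    return s,R,s['tool_pos'],np.degrees(np.arctan2(R[1,0],R[0,0]))
E
python3 - <<'E'
from h import *
s,R,T,y=tool();print(s['time_s'],T,y,s['joint_positions'],R.T@(np.array([.4357,.0898,.094])-T))
p,d=snap('top');
a=[w2px('top',(.4357,.0898,.13)),w2px('top',T)];print(a)
u,v=map(int,a[0]);save('over',cv2.resize(p[v-70:v+50,u-75:u+75],None,fx=4,fy=4,interpolation=cv2.INTER_CUBIC))
P=np.array([px2w('top',u,v,d=np.load('last_top.npz')['d'][v,u]) for u in [300] for v in [100]])
q=np.load('last_top.npz')['d']
P=np.array([px2w('top',u,v,d=q[v,u]) for u in range(262,336) for v in range(104,176)])
c=np.array([.636,.1365]);r=np.hypot(*(P[:,:2]-c).T)
P=P[(abs(P[:,2]-.06)<.004)&(r>.045)&(r<.07)]
x=np.linalg.lstsq(np.c_[2*P[:,:2],np.ones(len(P))],(P[:,:2]**2).sum(1),rcond=None)[0];print('rimfit',x[:2],len(P))
E
```

```text
2.1 [0.43568784 0.08989701 0.23108295] -109.23453627798338 [ 5.57818469e-01  4.55198942e-02 -1.43119079e-01 -1.24149165e-04
 -1.38257676e+00 -8.93501247e-01] [ 5.32578022e-05 -9.24991193e-05  1.37082939e-01]
[(np.float64(320.9939031126809), np.float64(226.26079149292957)), (np.float64(319.98515534358495), np.float64(224.10514039466636))]
rimfit [0.63705634 0.13828509] 729
```

>>> move_arm:
  series:
    - [1, 0, 0, 0.3, 0]
    - [1, 0, 0, 0.6, 0]
    - [1, 0, 0, 0.9, 0]

```text
time_s: 2.52
tool_pos: [0.4358, 0.0899, 0.1404]
eef_rot: [-1.817, 2.562, 0.0]
ft_force: [0.9, 0.5, -0.4]
finger_gap: 0.997
gripper_force: 0.0
```

>>> move_arm:
  series:
    - [1, 0, 0, 0.2, 0]
    - [1, 0, 0, 0.4, 0]
    - [1, 0, 0, 0.47, 0]
    - [1, 0, 0, 0.47, 0]

```text
time_s: 3.02
tool_pos: [0.4358, 0.0899, 0.0943]
eef_rot: [1.816, -2.563, 0.0]
ft_force: [0.3, -0.2, 0.1]
finger_gap: 0.997
gripper_force: 0.0
```

Run:
```python
from h import *
s,R,T,y=tool();print(T,s['ft_force'])
p,d=snap('side')
u,v=map(int,w2px('side',(.4357,.0898,.1)));print(u,v)
save('side1',cv2.resize(p[v-60:v+60,u-75:u+75],None,fx=4,fy=4,interpolation=cv2.INTER_CUBIC))
```

```text
[0.43584021 0.08987722 0.09432627] [ 0.28323934 -0.21560589  0.12921468]
306 176
```

View pics/side1.png

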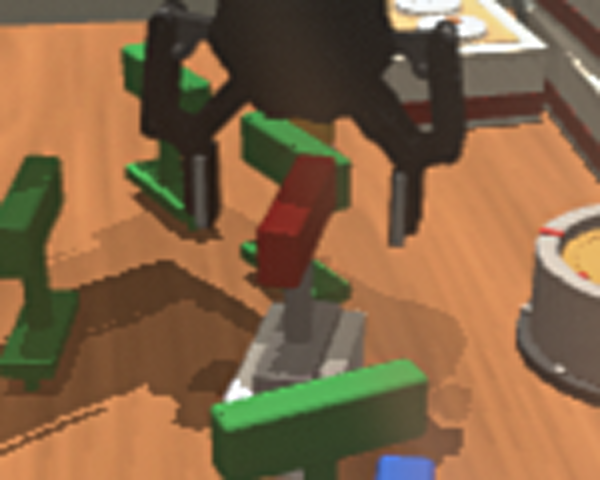

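The red handle at crop (297,215) lies between the open fingers at (203,200) and (400,210), so I close on it.

>>> move_arm:
  series:
    - [-1, 0, 0, 0, 0]
    - [-1, 0, 0, 0, 0]
    - [-1, 0, 0, 0, 0]
    - [-1, 0, 0, 0, 0]
    - [-1, 0, 0, 0, 0]
    - [-1, 0, 0, 0, 0]
  squeeze: 70

```text
time_s: 3.82
tool_pos: [0.4356, 0.09, 0.0945]
eef_rot: [1.815, -2.564, -0.0]
ft_force: [-3.7, 1.6, 4.6]
finger_gap: 0.226
gripper_force: 68.5
```

>>> move_arm:
  series:
    - [-1, 0, 0, -0.1, 0]
    - [-1, 0, 0, -0.3, 0]
    - [-1, 0, 0, -0.5, 0]
    - [-1, 0, 0, -0.7, 0]
    - [-1, 0, 0, -0.7, 0]

```text
time_s: 4.45
tool_pos: [0.4368, 0.0903, 0.1655]
eef_rot: [-1.813, 2.562, -0.001]
ft_force: [0.4, -0.9, -2.0]
finger_gap: 0.224
gripper_force: 68.7
```

Run:
```python
from h import *
s,R,T,y=tool();print(s['time_s'],T,y,s['ft_force'],s['finger_gap'],s['gripper_force'])
p,d=snap('side')
u,v=map(int,w2px('side',T));print(u,v)
save('side2',cv2.resize(p[v-60:v+60,u-75:u+75],None,fx=4,fy=4,interpolation=cv2.INTER_CUBIC))
print(R.T@(np.array([.637,.1375,T[2]])-T))
```

```text
4.45 [0.43682221 0.09026038 0.16554434] -109.44055066588749 [ 0.38277233 -0.91512973 -2.01882152] 0.22429469744663097 68.69403719902039
306 144
[-0.11117097 -0.17304131  0.00067097]
```

View pics/side2.png

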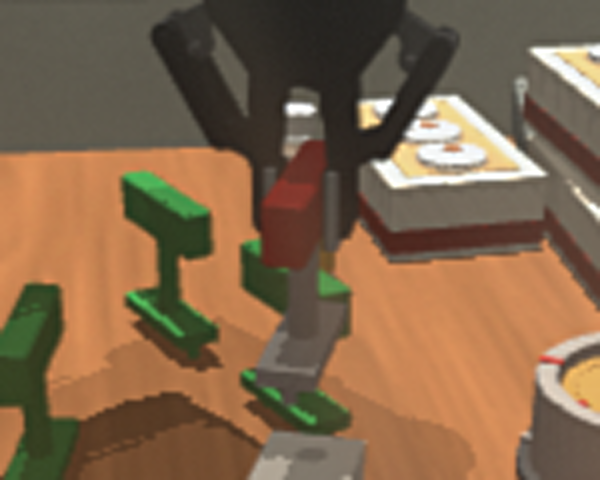

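The spanner is held upright, clear of the stand (foot at crop (300,360)).

>>> move_arm:
  series:
    - [-1, -0.25, -0.43, 0, 0]
    - [-1, -0.55, -0.86, 0, 0]

```text
time_s: 4.75
tool_pos: [0.5357, 0.113, 0.1633]
eef_rot: [1.814, -2.563, -0.001]
ft_force: [1.3, 0.9, -1.2]
finger_gap: 0.225
gripper_force: 69.1
```

>>> move_arm:
  series:
    - [-1, -0.3, -0.43, 0, -0.08]
    - [-1, -0.56, -0.87, 0, -0.16]
    - [-1, -0.56, -0.87, 0, -0.25]
    - [-1, -0.56, -0.87, 0, -0.341]
    - [-1, -0.56, -0.87, 0, -0.341]
    - [-1, -0.56, -0.87, 0, -0.341]

```text
time_s: 5.5
tool_pos: [0.6355, 0.1369, 0.1634]
eef_rot: [2.425, -1.996, -0.001]
ft_force: [-1.0, 0.3, -2.7]
finger_gap: 0.225
gripper_force: 69.9
```

Run:
```python
from h import *
s,R,T,y=tool();print(s['time_s'],T,y,R.T@(np.array([.637,.1375,T[2]])-T))
print(s['finger_gap'],s['ft_force'],s['wrist_torque'])
p,d=snap('side');p2,_=snap('top')
u,v=map(int,w2px('side',(.637,.1375,.09)));print(u,v,w2px('side',(.637,.1375,.052)))
a=cv2.resize(p[v-45:v+45,u-45:u+45],None,fx=5,fy=5,interpolation=cv2.INTER_CUBIC)
save('side3',a)
ax=R[:,0];F=T*[1,1,0]+[0,0,T[2]-.0543]
for k in(-.03,.03): print('pin tip px',w2px('side',F+k*ax-[0,0,.012]))
for k in(-.04,.04): print('foot end px',w2px('side',F+k*ax))
```

```text
5.5 [0.63550464 0.13690713 0.16344192] -78.90867732586315 [-2.94132809e-04 -1.58148431e-03 -2.21233668e-06]
0.22469925964905094 [-1.02017794  0.34256644 -2.72146486] [ 0.00684682  0.0308677  -0.02066451]
396 165 (np.float64(394.61968487366136), np.float64(181.4763499684402))
pin tip px (np.float64(389.4864872740168), np.float64(157.2519994842262))
pin tip px (np.float64(404.281644725048), np.float64(168.43165249293662))
foot end px (np.float64(387.8081283436022), np.float64(150.44218839948977))
foot end px (np.float64(407.7649479188876), np.float64(165.0399431327908))
```

View pics/side3.png

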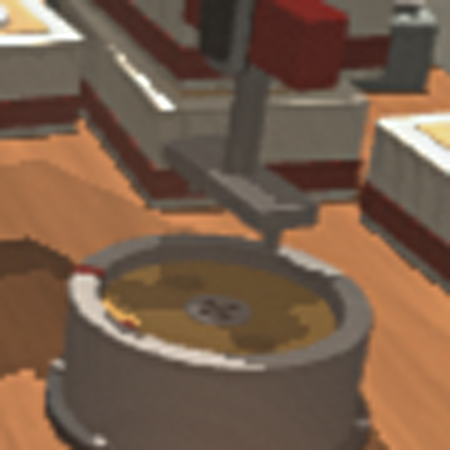

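The near pin tip at crop (271,245) is within about 1 px of where it should be, (266,242). I lower the spanner.

>>> move_arm:
  series:
    - [-1, 0, -0.015, 0.2, 0]
    - [-1, 0, -0.015, 0.4, 0]
    - [-1, 0, -0.015, 0.42, 0]
    - [-1, 0, -0.015, 0.42, 0]

```text
time_s: 6.1
tool_pos: [0.6377, 0.1373, 0.1231]
eef_rot: [-2.428, 1.993, -0.001]
ft_force: [-0.4, 0.1, -2.4]
finger_gap: 0.221
gripper_force: 69.7
```

>>> move_arm:
  series:
    - [-1, 0, 0, 0.03, 0]
    - [-1, 0, 0, 0.06, 0]
    - [-1, 0, 0, 0.06, 0]

```text
time_s: 6.48
tool_pos: [0.6372, 0.1373, 0.1161]
eef_rot: [2.428, -1.993, -0.0]
ft_force: [-0.3, 0.3, -2.7]
finger_gap: 0.225
gripper_force: 69.7
```

>>> move_arm:
  series:
    - [-1, 0, 0, 0.03, 0]
    - [-1, 0, 0, 0.06, 0]
    - [-1, 0, 0, 0.08, 0]
    - [-1, 0, 0, 0.08, 0]

```text
time_s: 6.98
tool_pos: [0.6372, 0.1373, 0.108]
eef_rot: [2.428, -1.993, -0.0]
ft_force: [-0.1, 0.6, -2.5]
finger_gap: 0.223
gripper_force: 69.7
```

>>> move_arm:
  series:
    - [-1, 0, 0, 0.01, 0]
    - [-1, 0, 0, 0.02, 0]
    - [-1, 0, 0, 0.02, 0]

```text
time_s: 7.35
tool_pos: [0.6375, 0.1374, 0.1066]
eef_rot: [-2.428, 1.993, -0.001]
ft_force: [-1.0, 1.0, -1.0]
finger_gap: 0.219
gripper_force: 70.3
```

>>> move_arm:
  series:
    - [-1, 0, 0, 0, 0.06]
    - [-1, 0, 0, 0, 0.12]
    - [-1, 0, 0, 0, 0.18]
    - [-1, 0, 0, 0, 0.24]
    - [-1, 0, 0, 0, 0.3]
    - [-1, 0, 0, 0, 0.36]
    - [-1, 0, 0, 0, 0.42]
    - [-1, 0, 0, 0, 0.42]

```text
time_s: 8.35
tool_pos: [0.6367, 0.137, 0.1066]
eef_rot: [1.653, -2.67, -0.0]
ft_force: [-4.3, -1.3, 2.1]
finger_gap: 0.224
gripper_force: 70.6
```

Run:
```python
from h import *
s,R,T,y=tool();print(s['time_s'],T,y,s['ft_force'],s['wrist_torque'],s['finger_gap'])
```

```text
8.35 [0.63671461 0.13703237 0.10659998] -116.49931860641608 [-4.3398499  -1.3108441   2.14332533] [-0.26450511  1.58381403  0.01567568] 0.22431408056870816
```

>>> move_arm:
  series:
    - [-1, 0, 0, 0, 0.04]
    - [-1, 0, 0, 0, 0.08]
    - [-1, 0, 0, 0, 0.12]
    - [-1, 0, 0, 0, 0.12]

```text
time_s: 8.85
tool_pos: [0.6367, 0.137, 0.1066]
eef_rot: [1.396, -2.813, -0.0]
ft_force: [-5.3, -0.3, 3.0]
finger_gap: 0.222
gripper_force: 70.8
```

Run:
```python
from h import *
s,R,T,y=tool();print(s['time_s'],T,y,s['ft_force'],s['wrist_torque'],s['finger_gap'])
```

```text
8.85 [0.63672857 0.13703884 0.10658464] -127.22094589960658 [-5.29425327 -0.30437606  2.98259072] [-0.20559937  2.01485426  0.04763089] 0.22167022247508264
```

>>> move_arm:
  series:
    - [-1, 0, 0, 0, 0.03]
    - [-1, 0, 0, 0, 0.06]
    - [-1, 0, 0, 0, 0.06]

```text
time_s: 9.22
tool_pos: [0.6365, 0.1372, 0.1066]
eef_rot: [1.266, -2.873, 0.001]
ft_force: [-5.8, -1.2, 3.6]
finger_gap: 0.227
gripper_force: 81.4
```

Run:
```python
from h import *
s,R,T,y=tool();print(s['time_s'],T,y,s['ft_force'],s['wrist_torque'],s['finger_gap'])
p,d=snap('side')
u,v=map(int,w2px('side',(.637,.1375,.06)))
save('side4',cv2.resize(p[v-50:v+40,u-45:u+45],None,fx=5,fy=5,interpolation=cv2.INTER_CUBIC))
```

```text
9.225 [0.63652837 0.13718644 0.10662336] -132.4427530756564 [-5.81081951 -1.22684745  3.59181491] [-0.18780786  2.30792729  1.2734067 ] 0.22704865767154786
```

View pics/side4.png

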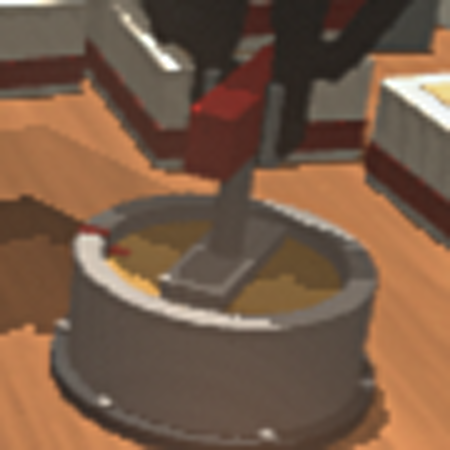

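The ring mark at crop (118,250) lines up with the rim mark at (93,235), and the twist jumped to 1.27 N m, so the ring is against its stop. I ease the twist off, then release and lift.

>>> move_arm:
  series:
    - [-1, 0, 0, 0, -0.03]
    - [-1, 0, 0, 0, -0.03]
    - [-0.3, 0, 0, 0, -0.03]
    - [0.2, 0, 0, 0, -0.03]
    - [0.8, 0, 0, 0, -0.03]
    - [1, 0, 0, 0, -0.03]
    - [1, 0, 0, 0, -0.03]

```text
time_s: 10.15
tool_pos: [0.6375, 0.1373, 0.1063]
eef_rot: [-1.326, 2.848, -0.0]
ft_force: [-0.7, 0.1, 0.7]
finger_gap: 0.998
gripper_force: 0.0
```

>>> move_arm:
  series:
    - [1, 0, 0, -0.1, 0]
    - [1, 0, 0, -0.3, 0]
    - [1, 0, 0, -0.6, 0]
    - [1, 0, 0, -1, 0]
    - [1, 0, 0, -1, 0]

```text
time_s: 10.78
tool_pos: [0.6394, 0.1376, 0.2115]
eef_rot: [-1.323, 2.84, -0.002]
ft_force: [-0.0, 0.4, 0.3]
finger_gap: 1.001
gripper_force: 0.0
```

>>> move_arm:
  series:
    - [1, 0.5, 0, -0.3, 0]
    - [1, 1, 0, -0.3, 0]
    - [1, 1, 0, -0.3, 0]

```text
time_s: 11.15
tool_pos: [0.5713, 0.0586, 0.2378]
eef_rot: [-1.323, 2.848, -0.0]
ft_force: [0.0, -0.0, 0.6]
finger_gap: 0.998
gripper_force: 0.0
```

Run:
```python
from h import *
s,R,T,y=tool();print(s['time_s'],T,s['ft_force'],s['finger_gap'])
out=[]
for n in('side','top'):
    p,d=snap(n);u,v=map(int,w2px(n,(.637,.1375,.08)))
    out.append(cv2.resize(p[v-45:v+45,u-40:u+40],None,fx=5,fy=5,interpolation=cv2.INTER_CUBIC))
save('end',np.hstack(out))
```

```text
11.15 [0.57133177 0.0586381  0.23779705] [ 0.03173071 -0.04827962  0.61176641] 0.9983531346240644
```

View pics/end.png

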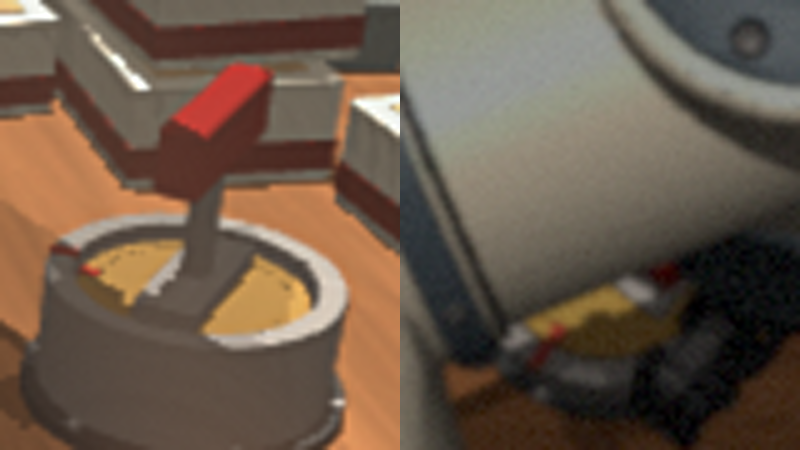

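The spanner stands upright in the ring (foot at crop (195,290)). The marks at (68,248) and (92,268) line up, and in the top view they meet at (548,345). The gripper is clear of everything.

```bash
python3 -c "
from h import *
print(close_job())"
```

```text
the job is handed in; nothing more can be done
None
```

The job is handed in at about 11 s: the brass ring was turned clockwise to its stop with the red marks in line, the spanner was left standing upright in it, and I never touched the black ring; no verdict came back.

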